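Take the glazed lid off the showcase

TASK

Open the little showcase for the preview: swing its glazed lid up to vertical by the tab, lift it straight up off the two hinge pins while it is upright, and stand it, tab uppermost, in the empty front slot of the wooden frame rack. It is glass, so move it gently, neither letting it slam nor dropping it, and leave everything else on the counter where it is.

Things in the scene. Friction and masses are not known exactly. Their poses are not given: they have to be found in the camera images.
- lid: Loose lid, about 0.3 kg: wooden frame 150 x 230 mm, 18 mm thick, with a glass pane; a tab on one long edge, two hinge knuckles on the other. Origin at the middle of the framed panel, mid thickness. Own +x points to the hinge edge, y runs along that edge, +z is the outer face (up when shut). It swings freely, with no spring or catch.
- lid_tab (a point): On the lid's wooden tab (36 mm long, 44 mm wide along y, 12 mm thick, in the plane of the lid): 20 mm out from the frame, mid width and thickness, 184 mm from the hinge axis. Axes as lid. Pinched from above by its 44 mm sides it turns between the fingers as the lid swings; fingertips over 16 mm past this point would meet the frame when the lid is upright.
- lid_hinge (a point): Axis of the lid's two C-shaped brass knuckles (at y = +-75 mm, 18 mm wide, reaching 12 mm beyond the axis), midway between them, 14 mm beyond the frame's edge. Their 6 mm wide mouths look away from the panel. Axes as lid.
- case: Fixed wooden showcase, 150 (x) x 230 (y) mm, 65 mm high, screwed to the counter, open on top with the shut lid lying on its rim. Origin at the middle of its underside; -x is the front, where the lid's tab sticks out, +x the hinged back; z up.
- case_hinge (a point): Axis of the two pins on the case, midway between them, 89 mm behind its middle, 74 mm up. Axes as case; the lid swings up and towards +x. Pins at y = +-75 mm are flat (13 mm high, 4.5 mm thick), so knuckles leave them only upwards, lid within 0.3 rad of vertical. Cheeks end 8 mm above the axis; padded flanges 44 mm above it stop the lid about 0.08 rad past vertical, where it stays.
- rack: Fixed wooden frame rack: base 120 (x) x 250 (y) mm, 18 mm thick, three rows of upright 10 mm dowels at x = -42, 0, +42 mm (two a row, y = +-55 mm), tops 98 mm above the counter. Origin at the middle of its underside, +x to the back, z up. A framed print, reaching 127 mm above the counter, is fixed in the rear slot (+x) and leans back; the front slot (-x) is empty.
- rack_slot (a point): Middle of the floor of the rack's empty front slot, 20 mm above the counter; the slot runs along y (axes as rack), 32 mm wide between the dowels; its floor slopes 0.15 rad down to the back, so that what stands there leans back on the dowels when let go. A lid held upright with its knuckles down on it has lid_hinge about 13 mm and lid_tab 197 mm above this point.
- compass: Bystander inside the showcase: brass pocket compass, 42 mm across, 12 mm thick. Origin at its underside.
- bell: Bystander inside the showcase: small brass table bell, 34 mm across, 40 mm high. Origin at its underside.
- loupe: Bystander: magnifier with a flat black handle, 105 mm long, 10 mm high, lying on the counter between the showcase and the rack, handle towards the robot. Origin under its lens.
- paperweight: Bystander: green glass paperweight, 66 mm across, 48 mm high. Origin at its underside.
- dish: Bystander: white bowl, 96 mm across, 30 mm high. Origin at its underside.
- candlestick: Bystander: brass candlestick, 72 mm across its foot, 98 mm high. Origin at its underside.
- agate: Bystander: round marble slice with a blue centre, 86 mm across, 13 mm high. Origin at its underside.

How it is judged:
On the way, in this order (a step that is already met when the one before it is completed fails the run):
1. the lid stands upright (within 0.22 rad of vertical) with its knuckles still on the pins (angle between the x axis of lid and the z axis of case_hinge, either way round below 0.22 rad and height (world z) of lid_tab above 0.2 m and distance between lid_hinge and case_hinge below 0.007 m), for 0.1 s.
2. the lid is lifted straight up: its knuckles are over 20 mm above the pins, still over them (within 30 mm) and the lid within 0.35 rad of vertical (angle between the x axis of lid and the z axis of case_hinge, either way round below 0.35 rad and z of lid_hinge in the frame of case_hinge above 0.02 m and horizontal distance between lid_hinge and case_hinge below 0.03 m), for 0.05 s.
At the end, for the whole second after the job is handed in: The lid stands at rest and let go in the rack's front slot, tab uppermost and within 0.35 rad of vertical, its knuckles down on the slot's floor (their axis less than 20 mm above it), within 16 mm of the slot's middle line and within 40 mm of its middle lengthwise (x of lid_hinge in the frame of rack_slot between -0.016 and 0.016 m and y of lid_hinge in the frame of rack_slot between -0.04 and 0.04 m and z of lid_hinge in the frame of rack_slot below 0.02 m and angle between the x axis of lid and the z axis of rack, either way round below 0.35 rad and height (world z) of lid_tab above 0.17 m and linear speed of lid below 0.02 m/s); the robot touches nothing.
It fails at once if the lid is dropped, slammed or flung (moves faster than 0.8 m/s) (linear speed of lid above 0.8 m/s).
It fails at once if something else is disturbed (moved by more than 25 mm) (distance of any of compass, bell, loupe, paperweight, dish, candlestick, agate from where it was at the start of the episode above 0.025 m).
It also fails if it takes over 56 s, if anything falls off the work surface, if the arm or the gripper's body presses on something with over 40 N, if the wrist force passes 120 N, or if a joint passes its speed limit or range.

ROBOT

A 6-joint arm with a two-finger parallel gripper is mounted at the origin on the work surface. World frame = base frame: x ahead of the robot, y to its left, z up, the work surface at z = 0. Lengths are in m, angles in rad, forces in N, time in s.
With the tool pointing down it reaches from about 0.3 to 1 m from the base axis. Payload 5.1 kg.
Tool frame: the origin (TCP) lies between the finger pads; the fingertips stand manip.tips_ahead ahead of it and the grasp point (between the pads) lies 5 mm behind it (manip.tips_ahead is the distance from the TCP to the fingertips, in m); z points along the fingers, y is the direction in which the jaws open and shut (so a half turn about z gives the same grasp; the last joint's range is limited). The gripper opens to 95 mm and grips with 3 to 60 N. Pads are 20 mm wide; open, the fingers measure 119 mm over their backs; the gripper's body (75 mm by 180 mm) begins 59 mm behind the grasp point.
Start: joints at [1.039, 0.124, 1.65, -0, 1.367, -0.083], TCP at [0.282, 0.586, 0.229] pointing down, gripper open.
Joint ranges: [-2.61, 2.61], [-1.02, 2.33], [0.03, 2.71], [-1.35, 4.49], [0.32, 2.68], [-2.91, 2.91]. Speed limits (rad/s): [2.57, 2.57, 3.14, 3.14, 3.14, 3.14].

INTERFACE

Orientations are given as a unit quaternion [w, x, y, z].
In Python, from cell import manip, read_camera, camera_model, ticket, spot_in gives the robot as it stands. The module is installed in compiled form; this text tells all that it offers.
- The arm moves only by the shell command python3 -m creep 'ROWS' [FORCE]. ROWS is JSON, one flat list of numbers, 5 for each row, row after row: the shift along the tool's x, y, z in units of 30 mm (1.0 is 30 mm), then the turn about the tool's z in units of 6 degrees (1.0 is 6 degrees), then the opening, from -1 (shut) to 1 (fully open). In form: [x, y, z, twist, fingers, x, y, z, twist, fingers, ...]. A call has 1 to 10 rows; each row shifts and turns the commanded pose from where the row before left it, along the tool's axes as they then stand; what a row does not reach is not made up. A row lasts 1/10 s, in which the tool goes at most 50 mm and 8.59 degrees, less where a joint would pass 70% of its speed; a pose out of reach is approached as far as the arm can. A call is refused whole if a number of a shift passes 1 or a number of a turn 1, either way. A call with a gripper value outside its range is refused whole. The fingers move at their own pace and stop on an object; FORCE is the grip in N (left out, the last holds). Time passes only in rows, so rows that do not move let the fingers close. It gives the time, the measured TCP pose, the force and the opening at its end, in the units of the state.
- manip.read_state(): the state, without advancing time (a new reading comes with each control period).
- read_camera(name): name is "scene" or "top" or "wrist"; returns the picture (420x560x3 uint8, blue, green, red); there is no depth.
- camera_model(name): a dict with "camera_matrix" (3x3 intrinsics, pixels), "D" ([k1, k2, p1, p2, k3] as OpenCV has them; the pictures are not rectified), "R" (3x3) and "t" (3): a world point X has camera coordinates R X + t; the wrist camera has in their place "hand_eye" (4x4, takes a point from camera to tool coordinates, whose origin is the TCP and whose axes are the flange's). Camera axes: x right, y down, z forward; pixel columns grow to the right and rows downward; lengths in m; the calibration is good to about 2 mm. A picture is of the moment at which its call begins: read the wrist's pose just before it. camera_model takes no time and is no camera call.
- ticket.close_job(): hands the job in, once; it reports no verdict.
Trained networks look in the newest picture that a camera, given by its name, has taken for a name from the list of things; names that differ only in an ending like _2 or _b are one class to them, and where a whole thing is asked for, a point or a joint stands for the part that bears it (a point fixed in the world has none). Each returns a list of dicts, best first, with "conf" (0 to 1); they miss things now and then, are a little off and sometimes report something else, mostly with a low value. They report only what shows in the picture. A call takes as long as a camera call.
- spot_in(target, camera): "xy" ([column, row] in pixels, amid what is visible of it).
The state is a dict: "time": time; "q": joint angles; "dq": joint speeds; "joint_torque": joint torques, N m; "tool_pos": TCP position; "orientation": TCP orientation; "contact_force": force on the tool from outside, world axes, zero at the start; "ft_torque": the same for the moment, N m; "finger_gap": finger opening in m.
Only numpy, scipy, OpenCV 4.12 (cv2) and the standard library are available. Lean on these libraries where they do the work, as an engineer would, in place of code of your own. Each camera call takes 0.05 s, during which the arm holds its last target.

## Working session

There is one attempt and no reset: what is moved stays moved. The work goes in short steps, Python scripts to look and compute and a shell command to move; the robot and the scene stay as the last step left them, time stands still between calls to the robot, and variables do not carry over. Pictures are saved under pics/ and viewed, and the job is handed in when it is done.

```bash
mkdir -p pics; ls; cat > h.py <<'E'
import numpy as np, cv2
from cell import manip, read_camera, camera_model, ticket, spot_in
def snap(n,f):
    im=read_camera(n); cv2.imwrite('pics/'+f+'.png',im); return im
def ray(n,uv):
    m=camera_model(n);K=np.array(m['camera_matrix']);D=np.array(m['D'],float)
    p=cv2.undistortPoints(np.array([[uv]],float),K,D)[0,0]
    d=np.array([p[0],p[1],1.]);R=np.array(m['R']);t=np.array(m['t']).ravel()
    return -R.T@t, R.T@d
def onz(n,uv,z):
    c,d=ray(n,uv); return c+d*(z-c[2])/d[2]
def proj(n,X):
    m=camera_model(n);R=np.array(m['R']);t=np.array(m['t'],float).ravel()
    return cv2.projectPoints(np.array(X,float).reshape(-1,1,3),cv2.Rodrigues(R)[0],t,np.array(m['camera_matrix']),np.array(m['D'],float))[0][:,0]
def tri(a,b):
    (c1,d1),(c2,d2)=ray(*a),ray(*b)
    d1/=np.linalg.norm(d1);d2/=np.linalg.norm(d2)
    s=np.linalg.lstsq(np.c_[d1,-d2],c2-c1,rcond=None)[0]
    p,q=c1+d1*s[0],c2+d2*s[1]; return (p+q)/2,np.linalg.norm(p-q)
E
python3 - <<'E'
from h import *
np.set_printoptions(precision=4,suppress=True)
s=manip.read_state();print(s['tool_pos'],s['orientation'],s['finger_gap'],manip.tips_ahead,s['time'])
snap('top','top0');
R={}
for n in ['lid','lid_tab','rack','case','loupe']:
    r=spot_in(n,'top');R[n]=r[:1];print('top',n,[(x['xy'],round(x['conf'],2)) for x in r[:3]])
snap('scene','sc0');
for n in ['lid','lid_tab','rack','case']:
    r=spot_in(n,'scene');print('scene',n,[(x['xy'],round(x['conf'],2)) for x in r[:3]])
print(manip.read_state()['time'])
for n in('top','scene'):
    m=camera_model(n);print(n,ray(n,(280,210)),m['camera_matrix'][0][0])
print(camera_model('wrist')['hand_eye'])
E
```

```text
pics
[0.2817 0.5851 0.2274] [-0.0003  0.2225  0.9749 -0.001 ] 0.09499963677053261 0.014 0.0
top lid [([356.2, 221.7], 0.63)]
top lid_tab [([362.2, 222.9], 0.56)]
top rack [([193.7, 220.7], 0.87)]
top case [([346.5, 190.5], 0.64)]
top loupe []
scene lid [([218.0, 240.0], 0.7), ([133.3, 283.5], 0.7)]
scene lid_tab [([219.6, 243.0], 0.62), ([301.5, 179.1], 0.49)]
scene rack [([302.4, 185.6], 0.68)]
scene case [([223.6, 263.9], 0.76)]
0.55
top (array([0.4368, 0.0139, 1.4069]), array([ 0.0979,  0.0008, -0.9953])) 473.4303603242534
scene (array([ 1.1688, -0.8991,  0.9041]), array([-0.4157,  0.6687, -0.6166])) 410.6863593784849
[[-0.001  -0.9624 -0.2717  0.0759]
 [ 1.     -0.001  -0.0004 -0.0005]
 [ 0.0001 -0.2717  0.9624 -0.155 ]
 [ 0.      0.      0.      1.    ]]
```

View pics/top0.png

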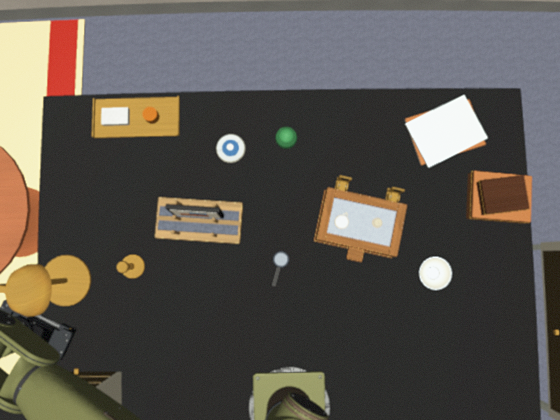

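View pics/sc0.png

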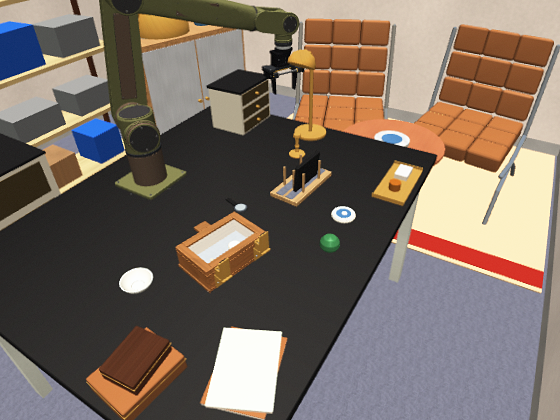

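```bash
python3 - <<'E'
import cv2
im=cv2.imread('pics/top0.png')
cv2.imwrite('pics/top0a.png',cv2.resize(im[140:340,280:460],None,fx=4,fy=3,interpolation=cv2.INTER_CUBIC)[:600])
cv2.imwrite('pics/top0b.png',cv2.resize(im[140:300,110:280],None,fx=4,fy=3.7,interpolation=cv2.INTER_CUBIC)[:600])
E
```

```text
(no output)
```

View crops.

The top view shows the case and lid centred near (361,222) with the tab at (356,254). The rack is near (199,221) with its empty slot on the lower side, and the loupe is at (280,265).

View pics/top0a.png

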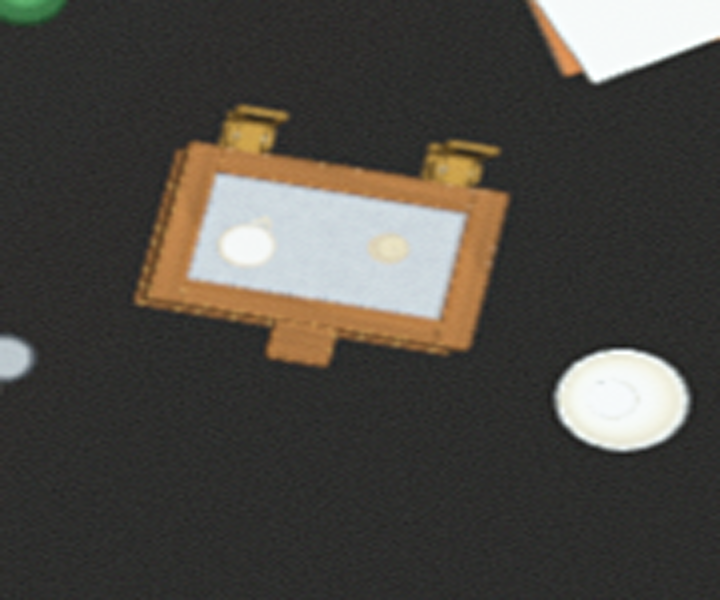

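View pics/top0b.png

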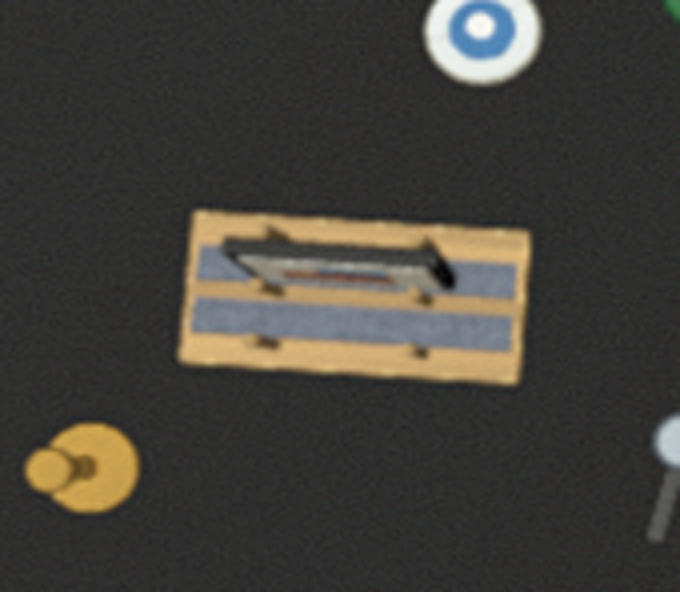

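```bash
cat > fit.py <<'E'
from h import *
from scipy.optimize import least_squares
np.set_printoptions(precision=4,suppress=True)
def T(p,q):
    c,s=np.cos(p[2]),np.sin(p[2]);q=np.array(q,float);r=q.copy()
    r[:,0]=p[0]+c*q[:,0]-s*q[:,1];r[:,1]=p[1]+s*q[:,0]+c*q[:,1];return r
def fit(n,q,uv,p0):
    f=lambda p:(proj(n,T(p,q))-uv).ravel()
    r=least_squares(f,p0);print(r.x,'res',f(r.x).round(1));return r.x
if __name__=='__main__':
    a=np.array([(190,142),(508,192),(470,350),(150,292)])/[4,3]+[280,140]
    q=[(.075,.115,.083),(.075,-.115,.083),(-.075,-.115,.083),(-.075,.115,.083)]
    pl=fit('top',q,a,[.53,-.2,0])
    b=np.array([(192,210),(530,230),(520,384),(180,362)])/[4,3.7]+[110,140]
    qr=[(.06,.125,.018),(.06,-.125,.018),(-.06,-.125,.018),(-.06,.125,.018)]
    pr=fit('top',qr,b,[.53,.2,0])
    for n in('top','scene'):
        im=cv2.imread('pics/%s0.png'%{'top':'top','scene':'sc'}[n])
        S=4
        big=cv2.resize(im,None,fx=S,fy=S,interpolation=cv2.INTER_CUBIC)
        def pol(p,q,c):
            cv2.polylines(big,[((proj(n,T(p,q))+.5)*S).astype(int)],True,c,1)
        pol(pl,q,(0,255,0));pol(pl,[(x,y,0) for x,y,z in q],(255,255,0))
        pol(pl,[(-.075,.022,.08),(-.111,.022,.08),(-.111,-.022,.08),(-.075,-.022,.08)],(0,255,0))
        pol(pl,[(.089,.084,.074),(.089,-.084,.074)],(0,0,255))
        pol(pr,qr,(0,255,0));pol(pr,[(x,y,0) for x,y,z in qr],(255,255,0))
        for x in(-42,0,42):
            for y in(-55,55): pol(pr,[(x/1e3,y/1e3,.018),(x/1e3,y/1e3,.098)],(0,0,255))
        if n=='top': A,B=big[170*S:280*S,290*S:430*S],big[180*S:260*S,140*S:260*S]
        else: A,B=big[200*S:300*S,160*S:290*S],big[140*S:215*S,260*S:340*S]
        cv2.imwrite('pics/o_%sA.png'%n,A);cv2.imwrite('pics/o_%sB.png'%n,B)
    print('tab',T(pl,[(-.095,0,.074)]),'hinge',T(pl,[(.089,0,.074)]))
    print('slot',T(pr,[(-.021,0,.02)]))
E
python3 fit.py
```

```text
[ 0.5314 -0.2165 -0.2347] res [ 0.6 -0.7  0.3  0.1 -0.4 -0.6 -0.5  1.2]
[ 0.5479  0.2547 -0.0807] res [ 0.5  0.5  0.   0.4 -0.4 -0.6 -0.1 -0.2]
tab [[ 0.439  -0.1944  0.074 ]] hinge [[ 0.618  -0.2372  0.074 ]]
slot [[0.5269 0.2564 0.02  ]]
```

```bash
python3 -c "
import cv2,numpy as np
a=[cv2.imread('pics/o_%s.png'%n) for n in('topA','topB','sceneA','sceneB')]
def st(l):
    h=max(x.shape[0] for x in l);return np.hstack([cv2.copyMakeBorder(x,0,h-x.shape[0],0,0,0) for x in l])
for i,k in((0,'T'),(2,'S')):
    o=st(a[i:i+2]);s=800/o.shape[1];cv2.imwrite('pics/o%s.png'%k,cv2.resize(o,None,fx=s,fy=s))
"
```

```text
(no output)
```

View pics/oT.png

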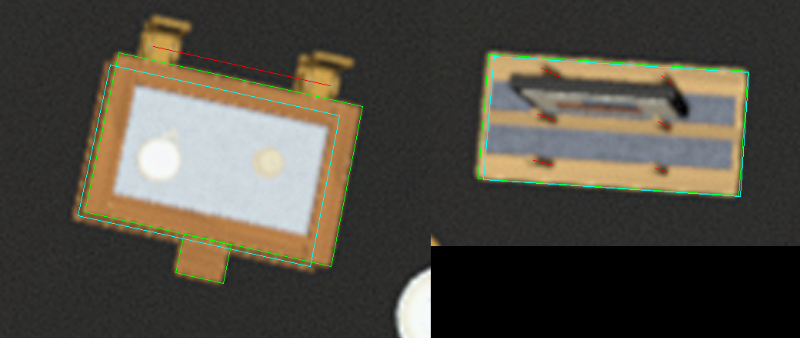

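View pics/oS.png

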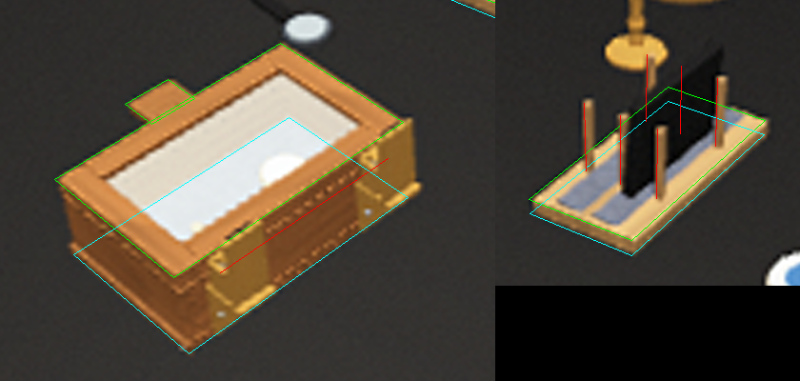

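Both fits match the pictures to within a couple of mm: the lid yaw is -0.235 and the rack yaw is -0.081. Next I turn the jaws to the tab.

```bash
cat > go.py <<'E'
from h import *
import sys
from scipy.spatial.transform import Rotation as Ro
np.set_printoptions(precision=4,suppress=True)
def rel(target,yaw=None):
    s=manip.read_state();w,x,y,z=s['orientation'];R=Ro.from_quat([x,y,z,w]).as_matrix()
    d=R.T@(np.array(target)-s['tool_pos']);ya=np.arctan2(R[1,1],R[0,1])-np.pi/2
    print('pos',np.array(s['tool_pos']),'yaw',round(ya,4),'t',s['time'],'gap',round(s['finger_gap'],4),'F',np.array(s['contact_force']))
    print('units',d/.03, '' if yaw is None else ('twist',-np.degrees(yaw-ya)/6),'zaxis',R[:,2])
if __name__=='__main__':
    a=[float(v) for v in sys.argv[1:]]; rel(a[:3],a[3] if len(a)>3 else None)
E
python3 -m creep '[0,0,0,-1,1, 0,0,0,-1,1, 0,0,0,-0.04,1, 0,0,0,0,1]'; python3 go.py 0.439 -0.194 0.2 -0.2347
```

```text
time: 0.95
tool_pos: [0.282, 0.5856, 0.2287]
orientation: [-0.0, 0.118, 0.993, 0.0]
contact_force: [0.2, -0.1, -0.2]
finger_gap: 0.095
pos [0.282  0.5856 0.2287] yaw -0.2372 t 0.95 gap 0.095 F [ 0.1666 -0.0811 -0.2312]
units [-11.192  -24.0309   0.9546] ('twist', np.float64(-0.023809474302057248)) zaxis [ 0.      0.0001 -1.    ]
```

```bash
python3 -m creep '[-0.45,-0.96,0,0,1, -0.45,-0.96,0,0,1, -0.45,-0.96,0,0,1, -0.45,-0.96,0,0,1, -0.45,-0.96,0,0,1, -0.45,-0.96,0,0,1, -0.45,-0.96,0,0,1, -0.45,-0.96,0,0,1, -0.45,-0.96,0,0,1, -0.45,-0.96,0,0,1]'
python3 -m creep '[-0.45,-0.96,0,0,1, -0.45,-0.96,0,0,1, -0.45,-0.96,0,0,1, -0.45,-0.96,0,0,1, -0.45,-0.96,0,0,1, -0.45,-0.96,0,0,1, -0.45,-0.96,0,0,1, -0.45,-0.96,0,0,1, -0.45,-0.96,0,0,1, -0.45,-0.96,0,0,1]'
python3 -m creep '[-0.44,-0.96,0.2,0,1, -0.44,-0.96,0.2,0,1, -0.44,-0.96,0.2,0,1, -0.43,-0.96,0.2,0,1, -0.43,-0.96,0.15,0,1, 0,0,0,0,1, 0,0,0,0,1]'; python3 go.py 0.439 -0.194 0.075 -0.2347
python3 - <<'E'
from h import *
from scipy.spatial.transform import Rotation as Ro
s=manip.read_state();im=snap('wrist','w1')
w,x,y,z=s['orientation'];Tt=np.eye(4);Tt[:3,:3]=Ro.from_quat([x,y,z,w]).as_matrix();Tt[:3,3]=s['tool_pos']
m=camera_model('wrist');C=Tt@np.array(m['hand_eye']);Ri=C[:3,:3].T;t=-Ri@C[:3,3]
from fit import T
pl=[.5314,-.2165,-.2347]
big=cv2.resize(im,(784,588))
for q in ([(.075,.115,.083),(.075,-.115,.083),(-.075,-.115,.083),(-.075,.115,.083)],[(-.075,.022,.08),(-.111,.022,.08),(-.111,-.022,.08),(-.075,-.022,.08)]):
    p=cv2.projectPoints(T(pl,q),cv2.Rodrigues(Ri)[0],t,np.array(m['camera_matrix']),np.array(m['D'],float))[0][:,0]
    print(p.tolist())
    cv2.polylines(big,[(p*1.4).astype(int)],True,(0,255,0),1)
cv2.imwrite('pics/w1o.png',big)
E
```

```text
time: 1.95
tool_pos: [0.3463, 0.2729, 0.2289]
orientation: [0.0, 0.118, 0.993, 0.0]
contact_force: [0.9, -0.3, -0.8]
finger_gap: 0.095
time: 2.95
tool_pos: [0.4105, -0.0388, 0.229]
orientation: [0.001, 0.118, 0.993, 0.0]
contact_force: [0.7, 0.3, -0.4]
finger_gap: 0.095
time: 3.65
tool_pos: [0.4403, -0.1929, 0.2]
orientation: [-0.0, 0.119, 0.993, 0.0]
contact_force: [-0.2, 1.1, 0.1]
finger_gap: 0.0949
pos [ 0.4403 -0.1929  0.2   ] yaw -0.2376 t 3.65 gap 0.0949 F [-0.1794  1.0861  0.0808]
units [ 0.0294 -0.0469  4.1665] ('twist', np.float64(-0.02797075524653202)) zaxis [-0.0006  0.0007 -1.    ]
[[394.39333875032327, 373.8680144985154], [153.1932148725062, 374.7216795791933], [136.2153676843036, 225.8962593060899], [409.8547667354422, 224.8469843770442]]
[[298.813914301976, 224.0150756050318], [299.49706740862194, 182.65315361935558], [246.1116996532394, 182.86202169852848], [247.22239757097196, 224.21303341732255]]
```

View pics/w1o.png

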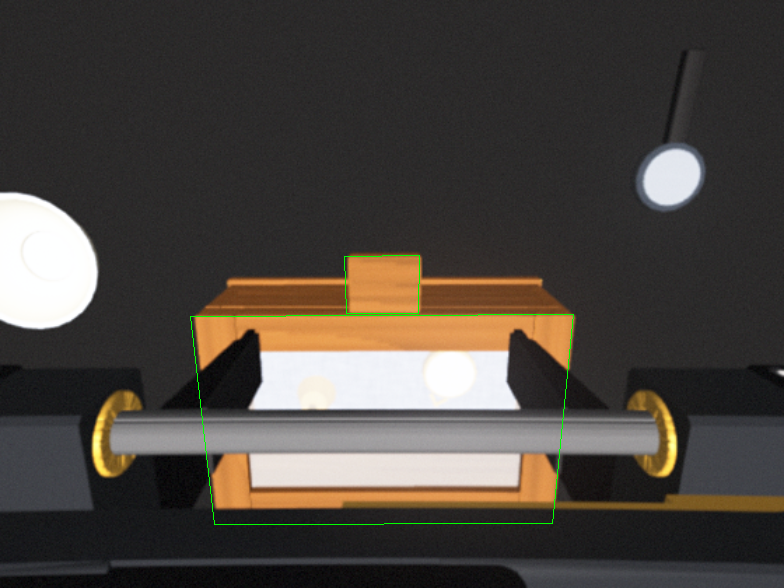

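The wrist overlay agrees to about 1 mm, with the tab at (347–420, 255–313). Now I descend and grip.

```bash
python3 -m creep '[0.03,-0.03,0.6,-0.03,1, 0,0,0.7,0,1, 0,0,0.7,0,1, 0,0,0.7,0,1, 0,0,0.6,0,1, 0,0,0.5,0,1, 0,0,0.33,0,1, 0,0,0,0,1, 0,0,0,0,1]'; python3 go.py 0.439 -0.194 0.076 -0.2347; 
python3 -m creep '[0,0,0,0,-1, 0,0,0,0,-1, 0,0,0,0,-1, 0,0,0,0,-1, 0,0,0,0,-1, 0,0,0,0,-1, 0,0,0,0,-1, 0,0,0,0,-1]' 15
python3 go.py 0.439 -0.194 0.076 -0.2347
```

```text
time: 4.6
tool_pos: [0.4398, -0.1931, 0.0769]
orientation: [0.0, 0.115, 0.993, -0.0]
contact_force: [-0.5, -0.6, 0.8]
finger_gap: 0.0952
pos [ 0.4398 -0.1931  0.0769] yaw -0.2315 t 4.6 gap 0.0952 F [-0.4715 -0.6204  0.7601]
units [ 0.0179 -0.0351  0.0305] ('twist', np.float64(0.030975835847116957)) zaxis [ 0.0008 -0.0004 -1.    ]
time: 5.4
tool_pos: [0.4394, -0.1933, 0.0763]
orientation: [-0.0, 0.116, 0.993, 0.0]
contact_force: [-0.3, -0.1, -0.2]
finger_gap: 0.0434
pos [ 0.4394 -0.1933  0.0763] yaw -0.2321 t 5.4 gap 0.0434 F [-0.3356 -0.1461 -0.2476]
units [ 0.0065 -0.0245  0.009 ] ('twist', np.float64(0.02521254515741339)) zaxis [-0.      0.0002 -1.    ]
```

```bash
python3 -m creep '[-0.02,0,-0.53,0,-1, -0.07,0,-0.53,0,-1, -0.12,0,-0.52,0,-1, -0.16,0,-0.51,0,-1, -0.2,0,-0.49,0,-1, -0.25,0,-0.48,0,-1]'; python3 -m creep '[-0.29,0,-0.45,0,-1, -0.32,0,-0.43,0,-1, -0.36,0,-0.39,0,-1]';python3 go.py 0.618 -0.2367 0.26 -0.2347
```

```text
time: 6.0
tool_pos: [0.4638, -0.1992, 0.1692]
orientation: [0.0, 0.116, 0.993, -0.0]
contact_force: [0.8, -0.8, -2.1]
finger_gap: 0.0439
time: 6.3
tool_pos: [0.4924, -0.2059, 0.2073]
orientation: [0.0, 0.116, 0.993, -0.0]
contact_force: [0.0, -1.1, -3.2]
finger_gap: 0.0441
pos [ 0.4924 -0.2059  0.2073] yaw -0.2319 t 6.3 gap 0.0441 F [ 0.0094 -1.0978 -3.2474]
units [-4.3106 -0.0366 -1.7561] ('twist', np.float64(0.026359012591699076)) zaxis [ 0.0002 -0.0002 -1.    ]
```

```bash
python3 -m creep '[-0.39,0,-0.36,0,-1, -0.42,0,-0.33,0,-1, -0.45,0,-0.29,0,-1, -0.47,0,-0.25,0,-1, -0.49,0,-0.2,0,-1]'; python3 -m creep '[-0.51,0,-0.16,0,-1, -0.52,0,-0.12,0,-1, -0.5,0,-0.07,0,-1, -0.4,0,-0.02,0,-1, -0.13,0,0,0,-1, 0,0,0,0,-1, 0,0,0,0,-1]';python3 go.py 0.618 -0.2367 0.26 -0.2347; python3 - <<'E'
from h import *
a=snap('scene','s2');b=snap('top','t2')
o=np.hstack([cv2.resize(a[130:310,150:350],None,fx=2,fy=2),cv2.resize(b[160:280,290:430],(400,360))]);cv2.imwrite('pics/c2.png',o)
E
```

```text
time: 6.8
tool_pos: [0.5573, -0.2212, 0.2495]
orientation: [-0.0, 0.116, 0.993, 0.0]
contact_force: [-0.3, 0.2, -4.5]
finger_gap: 0.0436
time: 7.5
tool_pos: [0.6164, -0.2352, 0.2599]
orientation: [-0.0, 0.116, 0.993, -0.0]
contact_force: [0.1, 0.7, -3.4]
finger_gap: 0.0439
pos [ 0.6164 -0.2352  0.2599] yaw -0.232 t 7.5 gap 0.0439 F [ 0.0881  0.6514 -3.3913]
units [-0.0616 -0.0359 -0.0021] ('twist', np.float64(0.025569971880636675)) zaxis [-0.0001 -0.     -1.    ]
```

View pics/c2.png

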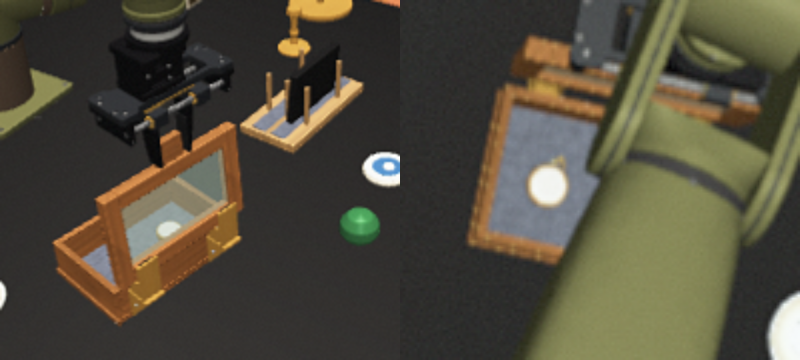

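The lid stands upright on its pins. Next I raise the grip force and lift straight up.

```bash
python3 -m creep '[0,0,0,0,-1, 0,0,0,0,-1, 0,0,-0.15,0,-1, 0,0,-0.2,0,-1, 0,0,-0.25,0,-1, 0,0,-0.3,0,-1, 0,0,-0.3,0,-1]' 25; python3 -m creep '[0,0,-0.3,0,-1, 0,0,-0.4,0,-1, 0,0,-0.5,0,-1, 0,0,-0.5,0,-1, 0,0,-0.3,0,-1, 0,0,-0.1,0,-1, 0,0,0,0,-1, 0,0,0,0,-1]'; python3 go.py 0.527 0.257 0.36 -0.0807; python3 - <<'E'
from h import *
a=snap('scene','s3');b=snap('top','t3')
o=np.hstack([cv2.resize(a[100:310,150:350],(400,420)),cv2.resize(b[160:280,290:430],(400,420))]);cv2.imwrite('pics/c3.png',o)
E
```

```text
time: 8.3
tool_pos: [0.6166, -0.2353, 0.2973]
orientation: [0.0, 0.116, 0.993, -0.0]
contact_force: [-0.0, 0.1, -2.7]
finger_gap: 0.0438
time: 9.1
tool_pos: [0.6164, -0.2352, 0.3583]
orientation: [-0.001, 0.116, 0.993, 0.0]
contact_force: [-0.1, -0.3, -1.8]
finger_gap: 0.0437
pos [ 0.6164 -0.2352  0.3583] yaw -0.232 t 9.1 gap 0.0437 F [-0.1305 -0.2576 -1.7939]
units [ 6.6715 15.2805 -0.0432] ('twist', np.float64(-1.4449295848545807)) zaxis [-0.0012  0.0006 -1.    ]
```

View pics/c3.png

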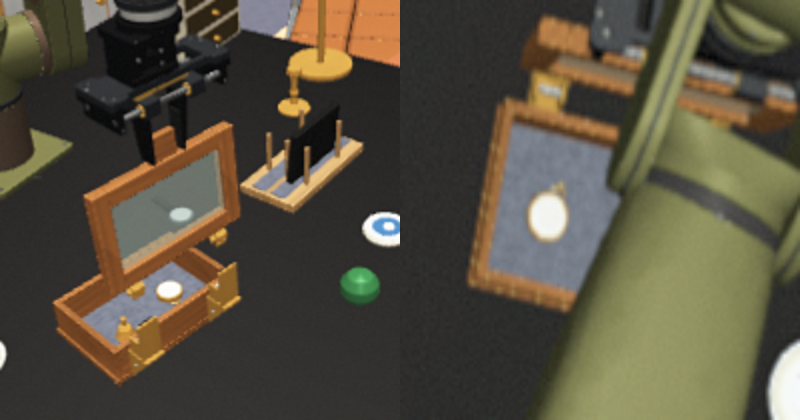

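The lid is lifted and hangs upright, clear of the hinge cheeks. Next comes the turn to the rack's yaw and the carry.

```bash
python3 -m creep '[0,0,0,-0.36,-1, 0,0,0,-0.36,-1, 0,0,0,-0.36,-1, 0,0,0,-0.36,-1, 0,0,0,0,-1]'; python3 go.py 0.527 0.257 0.36 -0.0807
```

```text
time: 9.7
tool_pos: [0.6164, -0.2352, 0.3583]
orientation: [-0.001, 0.041, 0.999, 0.0]
contact_force: [0.2, 0.1, -2.5]
finger_gap: 0.0442
pos [ 0.6164 -0.2352  0.3583] yaw -0.0813 t 9.7 gap 0.0442 F [ 0.2165  0.0867 -2.495 ]
units [ 4.3022 16.11   -0.045 ] ('twist', np.float64(-0.0058482623790467245)) zaxis [-0.0013  0.0005 -1.    ]
```

```bash
python3 -m creep '[0.05,0.2,0,0,-1, 0.11,0.4,0,0,-1, 0.16,0.6,0,0,-1, 0.18,0.66,0,0,-1, 0.18,0.66,0,0,-1, 0.18,0.66,0,0,-1, 0.18,0.66,0,0,-1, 0.18,0.66,0,0,-1, 0.18,0.66,0,0,-1, 0.18,0.66,0,0,-1]'; python3 -m creep '[0.18,0.66,0,0,-1, 0.18,0.66,0,0,-1, 0.18,0.66,0,0,-1, 0.18,0.66,0,0,-1, 0.18,0.66,0,0,-1, 0.18,0.66,0,0,-1, 0.18,0.66,0,0,-1, 0.18,0.66,0,0,-1, 0.18,0.66,0,0,-1, 0.17,0.66,0,0,-1]';python3 -m creep '[0.17,0.66,0,0,-1, 0.17,0.66,0,0,-1, 0.17,0.66,0,0,-1, 0.17,0.66,0,0,-1, 0.13,0.5,0,0,-1, 0.08,0.35,0,0,-1, 0.04,0.2,0,0,-1, 0,0,0,0,-1, 0,0,0,0,-1, 0,0,0,0,-1]'; python3 go.py 0.527 0.257 0.36 -0.0807; python3 - <<'E'
from h import *
a=snap('scene','s4');b=snap('top','t4')
o=np.hstack([cv2.resize(a[60:220,230:380],(400,426)),cv2.resize(b[160:280,130:270],(400,426))]);cv2.imwrite('pics/c4.png',o)
E
```

```text
time: 10.7
tool_pos: [0.583, -0.0554, 0.3593]
orientation: [0.0, 0.04, 0.999, 0.0]
contact_force: [0.6, 1.0, -2.5]
finger_gap: 0.044
time: 11.7
tool_pos: [0.5451, 0.1461, 0.3594]
orientation: [0.0, 0.04, 0.999, 0.0]
contact_force: [-0.3, -0.3, -3.1]
finger_gap: 0.0437
time: 12.7
tool_pos: [0.5274, 0.2563, 0.3592]
orientation: [0.0, 0.041, 0.999, -0.0]
contact_force: [-0.5, -0.9, -1.5]
finger_gap: 0.0438
pos [0.5274 0.2563 0.3592] yaw -0.0822 t 12.7 gap 0.0438 F [-0.469  -0.9232 -1.5435]
units [ 0.0166  0.0221 -0.0283] ('twist', np.float64(-0.013914462546855362)) zaxis [ 0.     -0.0003 -1.    ]
```

View pics/c4.png

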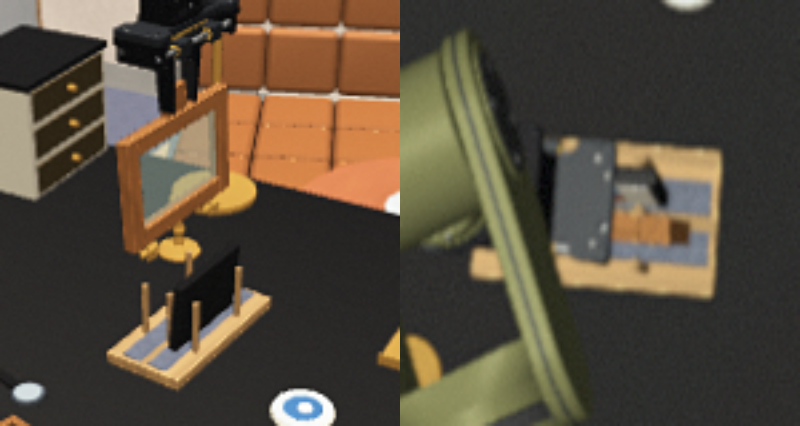

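```bash
cat > ov.py <<'E'
from h import *
from scipy.spatial.transform import Rotation as Ro
def lidpts(tcp,yaw,tilt):
    # local: u along lid-x heading (rack x), y, up ; tab at tcp; tilt: bottom moves +u
    P=[]
    out=lambda r,y,n:(r,y,n)  # r distance down from tab
    f=[(20,115,-9),(20,-115,-9),(170,-115,-9),(170,115,-9)]
    g=[(20,115,9),(20,-115,9),(170,-115,9),(170,115,9)]
    k1=[(184,84,-6),(184,66,-6),(196,66,-6),(196,84,-6)];k2=[(a,b-150,c) for a,b,c in k1]
    res=[]
    for q in(f,g,k1,k2):
        q=np.array(q)/1e3
        u=q[:,0]*np.sin(tilt)+q[:,2]*np.cos(tilt);h=-q[:,0]*np.cos(tilt)+q[:,2]*np.sin(tilt)
        c,s=np.cos(yaw),np.sin(yaw)
        res.append(np.c_[tcp[0]+c*u-s*q[:,1],tcp[1]+s*u+c*q[:,1],tcp[2]+h])
    return res
def draw(f,cam,crop,tcp,yaw,tilt,o,S=5):
    im=cv2.resize(cv2.imread(f),None,fx=S,fy=S,interpolation=cv2.INTER_CUBIC)
    for p,c in zip(lidpts(tcp,yaw,tilt),[(0,255,0),(255,255,0),(0,0,255),(0,0,255)]):
        cv2.polylines(im,[((proj(cam,p)+.5)*S).astype(int)],True,c,1)
    x,y,w,h=crop;cv2.imwrite(o,im[y*S:(y+h)*S,x*S:(x+w)*S])
E
python3 - <<'E'
from ov import *
draw('pics/s4.png','scene',(265,80,65,100),(.5274,.2563,.3577),-.0815,0,'pics/o4a.png')
draw('pics/s4.png','scene',(265,80,65,100),(.5274,.2563,.3577),-.0815,0.04,'pics/o4b.png')
a=np.hstack([cv2.imread('pics/o4a.png'),cv2.imread('pics/o4b.png')]);cv2.imwrite('pics/o4.png',a)
E
```

```text
(no output)
```

View pics/o4.png

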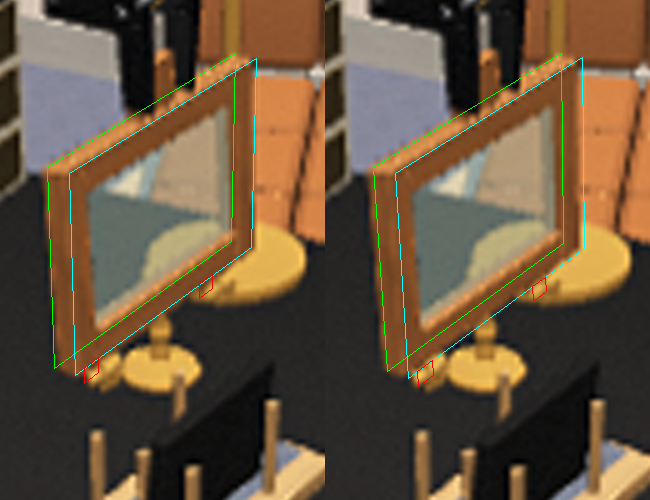

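```bash
python3 - <<'E'
from ov import *
for i,t in enumerate((0.0,0.03,0.06)):
    draw('pics/s4.png','scene',(270,82,50,82),(.5274,.2563,.3577),-.0815,t,'pics/o5%d.png'%i,7)
L=[cv2.resize(cv2.imread('pics/o5%d.png'%i),None,fx=.76,fy=.76*1.35) for i in range(3)]
cv2.imwrite('pics/o5.png',np.hstack(L)[:600])
cv2.imwrite('pics/s4z.png',cv2.resize(cv2.imread('pics/s4.png')[82:164,265:325],None,fx=8,fy=7,interpolation=cv2.INTER_CUBIC))
E
```

```text
(no output)
```

View pics/o5.png

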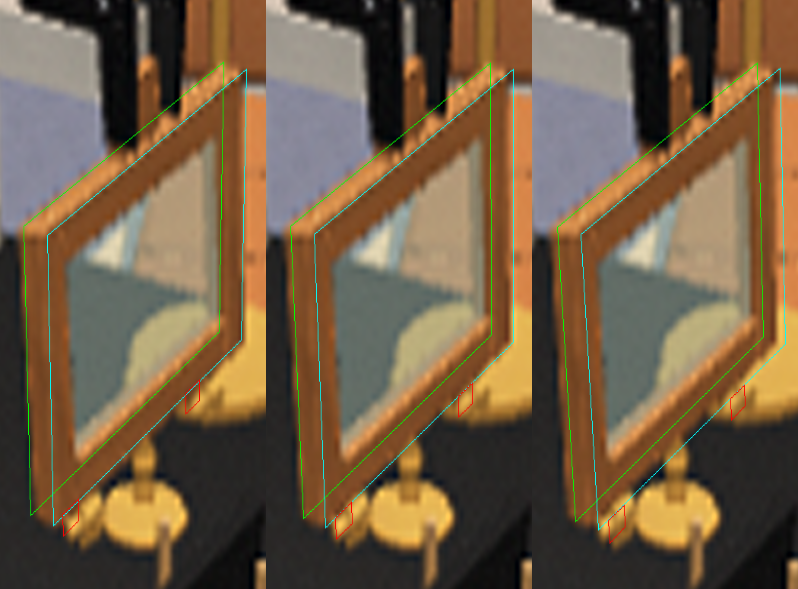

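View pics/s4z.png

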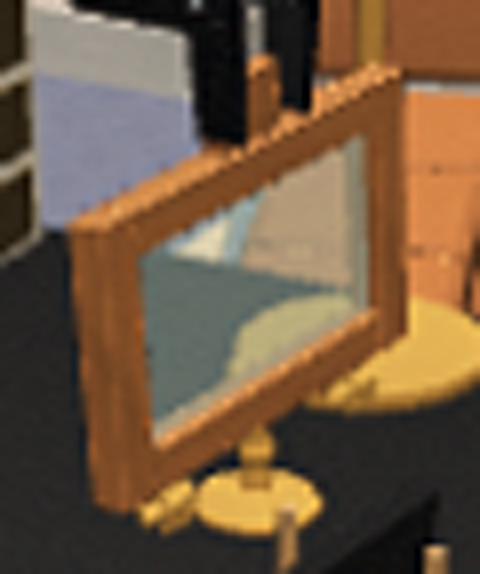

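The frame edges show the lid hanging about 0.04–0.05 rad tilted, with its bottom toward +x by about 8 mm. I shift 7 mm to -x, come down to just above the dowels and check.

```bash
python3 -m creep '[0.12,0.02,-0.03,0,-1, 0.11,0,0.2,0,-1, 0,0,0.4,0,-1, 0,0,0.4,0,-1, 0,0,0.4,0,-1, 0,0,0.2,0,-1, 0,0,0.1,0,-1, 0,0,0,0,-1, 0,0,0,0,-1]'; python3 go.py 0.520 0.257 0.3075 -0.0807; python3 - <<'E'
from ov import *
snap('scene','s6');
s=manip.read_state();p=np.array(s['tool_pos'])-[0,0,.0015]
for i,t in enumerate((0.03,0.055)):
    draw('pics/s6.png','scene',(268,102,75,90),p,-.0815,t,'pics/o6%d.png'%i,5)
cv2.imwrite('pics/o6.png',np.hstack([cv2.imread('pics/o60.png'),cv2.imread('pics/o61.png')]))
snap('top','t6');draw('pics/t6.png','top',(140,170,110,85),p,-.0815,.045,'pics/o6t.png',7)
E
```

```text
time: 13.7
tool_pos: [0.5206, 0.2581, 0.3096]
orientation: [0.0, 0.041, 0.999, 0.0]
contact_force: [0.2, -0.3, -2.4]
finger_gap: 0.0441
pos [0.5206 0.2581 0.3096] yaw -0.0813 t 13.7 gap 0.0441 F [ 0.1662 -0.3232 -2.3662]
units [ 0.0183 -0.0398  0.0685] ('twist', np.float64(-0.00540442323021621)) zaxis [ 0.0008  0.0003 -1.    ]
```

View pics/o6.png

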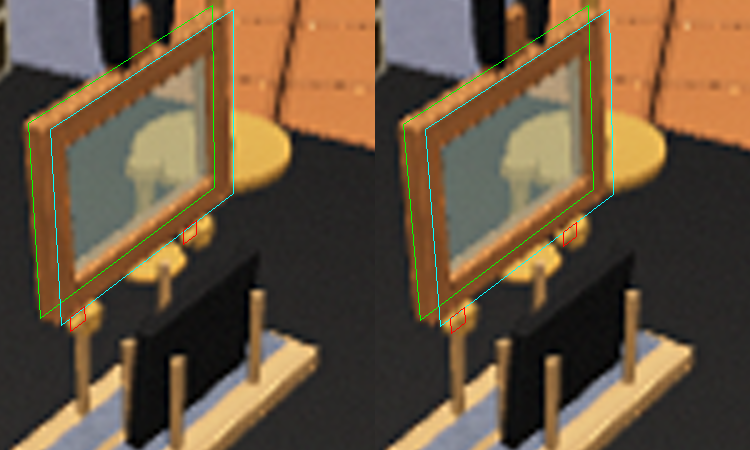

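View pics/o6t.png

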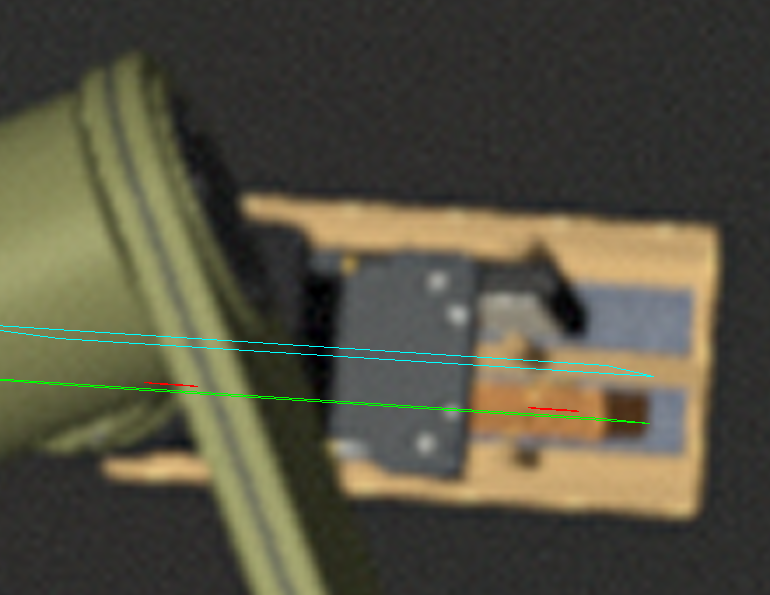

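```bash
python3 - <<'E'
from h import *
np.set_printoptions(precision=4,suppress=True)
im=cv2.imread('pics/t6.png')
cv2.imwrite('pics/t6z.png',cv2.resize(im[205:245,200:245],None,fx=16,fy=14,interpolation=cv2.INTER_CUBIC))
im=cv2.imread('pics/s6.png')
cv2.imwrite('pics/s6z.png',cv2.resize(im[100:185,268:328],None,fx=10,fy=7,interpolation=cv2.INTER_CUBIC))
from fit import T
pr=[.5479,.2547,-.0807]
for n in('top','scene'):
  print(n,proj(n,T(pr,[(x,y,.098) for x in(-.042,0,.042) for y in(.055,-.055)])).round(1).tolist())
E
```

```text
top [[172.8, 231.7], [212.3, 234.2], [174.1, 216.6], [213.5, 219.1], [175.4, 201.6], [214.6, 204.1]]
scene [[299.3, 153.9], [282.9, 166.5], [308.5, 157.0], [292.3, 169.9], [317.9, 160.1], [302.0, 173.4]]
```

View pics/t6z.png

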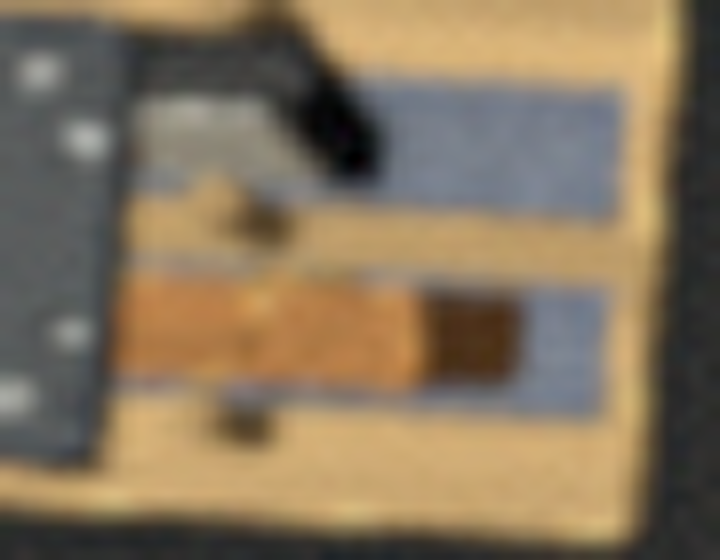

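View pics/s6z.png

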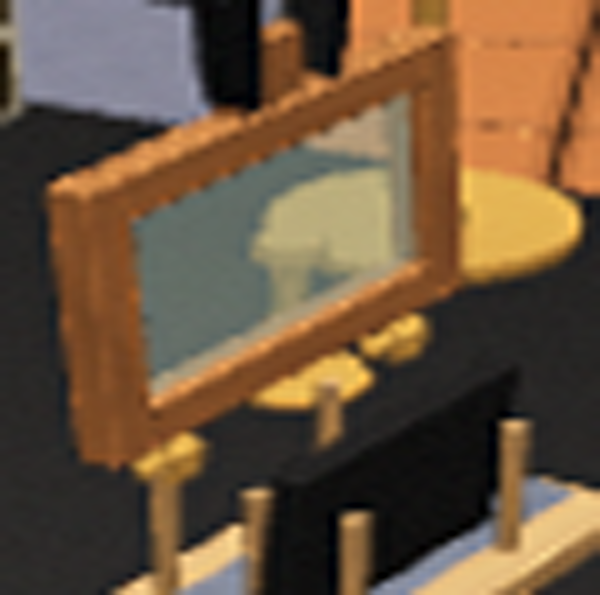

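```bash
cat > fl.py <<'E'
from ov import *
from scipy.optimize import least_squares
np.set_printoptions(precision=4,suppress=True)
def corner(p,q):
    q=np.array(q)/1e3;tilt=p[3]
    u=q[:,0]*np.sin(tilt)+q[:,2]*np.cos(tilt);h=-q[:,0]*np.cos(tilt)+q[:,2]*np.sin(tilt)
    c,s=np.cos(p[4]),np.sin(p[4]);y=q[:,1]
    return np.c_[p[0]+c*u-s*y,p[1]+s*u+c*y,p[2]+h]
def run(obs,p0):
    def f(p):
        e=[]
        for n,l in obs.items():
            if l: e.append((proj(n,corner(p,[a for a,_ in l]))-np.array([b for _,b in l])).ravel())
        return np.r_[np.concatenate(e),(p[4]-p0[4])/.01,(p[2]-p0[2])/.002]
    r=least_squares(f,p0);print('fit tab',r.x,'axis',corner(r.x,[(184,0,0)])[0]);print(f(r.x).round(1));return r.x
if __name__=='__main__':
    t=[((20,-115,9),(226.6,225.4)),((20,-115,-9),(226.4,232.7)),((170,-115,9),(232.6,226.3)),((170,-115,-9),(232.2,232.3))]
    s=[((20,-115,-9),(273.,127.1)),((170,-115,-9),(276.2,165.7)),((20,115,9),(313.2,104.3)),((170,115,9),(313.8,141.4))]
    p0=[.5206,.2581,.308,.04,-.0815]
    for o in({'top':t,'scene':s},{'top':t},{'scene':s}): run(o,p0)
E
python3 fl.py
```

```text
fit tab [ 0.5143  0.2583  0.3056  0.0522 -0.0856] axis [0.5239 0.2575 0.1219]
[-0.4 -0.8 -0.7 -0.5  0.3 -0.8  0.2 -0.2 -1.5 -0.5 -1.4 -0.1 -0.3 -0.5
 -0.1 -0.8 -0.4 -1.2]
fit tab [ 0.5122  0.2577  0.308   0.0526 -0.0811] axis [0.5218 0.2569 0.1242]
[-0.2 -0.2 -0.5  0.1  0.4 -0.3  0.4  0.4  0.  -0. ]
fit tab [ 0.5209  0.2536  0.3077  0.0457 -0.0778] axis [0.5293 0.2529 0.1239]
[-0.4 -0.  -0.6  0.5  0.5 -0.2  0.5 -0.5  0.4 -0.2]
```

The two cameras put the knuckle axis between -5 and +2 mm of the slot middle, with a joint estimate of -3 mm. I shift +3.5 mm, inside the ±7 mm margin, and lower in stages while watching the force.

```bash
python3 -m creep '[-0.12,-0.03,0,0,-1, 0,0,0.2,0,-1, 0,0,0.3,0,-1, 0,0,0.3,0,-1, 0,0,0.2,0,-1, 0,0,0,0,-1]'; python3 -m creep '[0,0,0.2,0,-1, 0,0,0.3,0,-1, 0,0,0.3,0,-1, 0,0,0.3,0,-1, 0,0,0.2,0,-1, 0,0,0.2,0,-1, 0,0,0,0,-1, 0,0,0,0,-1]'; python3 go.py 0.524 0.257 0.2185 -0.0807; python3 - <<'E'
from ov import *
a=snap('scene','s7');b=snap('top','t7')
cv2.imwrite('pics/c7.png',np.hstack([cv2.resize(a[110:200,255:335],(400,450),interpolation=2),cv2.resize(b[195:255,190:250],(400,450),interpolation=2)]))
E
```

```text
time: 14.4
tool_pos: [0.5231, 0.2566, 0.2769]
orientation: [-0.002, 0.041, 0.999, -0.001]
contact_force: [-0.2, -0.2, -3.0]
finger_gap: 0.0435
time: 15.2
tool_pos: [0.524, 0.2569, 0.2341]
orientation: [0.0, 0.041, 0.999, 0.0]
contact_force: [0.4, -0.6, -1.9]
finger_gap: 0.0435
pos [0.524  0.2569 0.2341] yaw -0.0812 t 15.2 gap 0.0435 F [ 0.3858 -0.5684 -1.9048]
units [-0.001   0.0039  0.5192] ('twist', np.float64(-0.005125344661567042)) zaxis [ 0.  0. -1.]
```

View pics/c7.png

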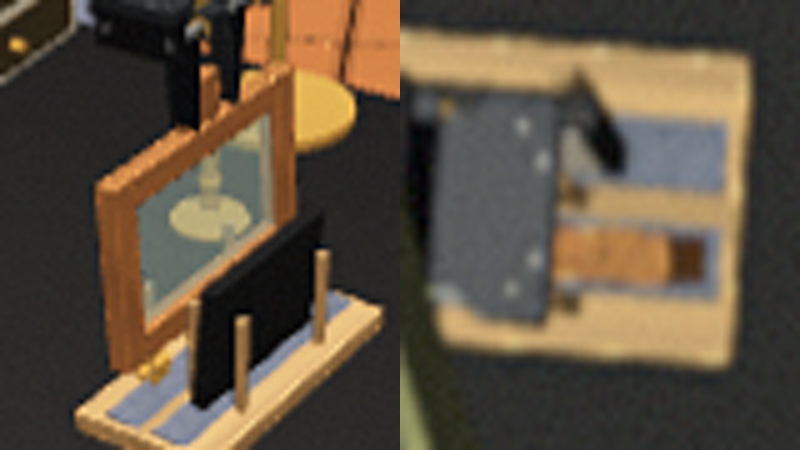

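The lid is between the dowel rows and contact-free. I lower it to the floor in small steps.

```bash
python3 -m creep '[0,0,0.15,0,-1, 0,0,0.1,0,-1, 0,0,0.1,0,-1, 0,0,0,0,-1]'; python3 -m creep '[0,0,0.07,0,-1, 0,0,0,0,-1]'; python3 -m creep '[0,0,0.05,0,-1, 0,0,0,0,-1]' ;python3 go.py 0.524 0.257 0.2185 -0.0807
```

```text
time: 15.7
tool_pos: [0.5235, 0.2567, 0.2227]
orientation: [-0.001, 0.041, 0.999, -0.0]
contact_force: [-0.4, 0.6, -2.4]
finger_gap: 0.044
time: 15.9
tool_pos: [0.5238, 0.2568, 0.2212]
orientation: [-0.0, 0.041, 0.999, -0.0]
contact_force: [-0.5, -0.3, -3.3]
finger_gap: 0.0438
time: 16.1
tool_pos: [0.5241, 0.2569, 0.2204]
orientation: [0.0, 0.041, 0.999, 0.0]
contact_force: [-0.7, 0.3, -1.4]
finger_gap: 0.0439
pos [0.5241 0.2569 0.2204] yaw -0.0812 t 16.1 gap 0.0439 F [-0.6756  0.2842 -1.3818]
units [0.0039 0.0023 0.0629] ('twist', np.float64(-0.005188681459994056)) zaxis [ 0.0006  0.0002 -1.    ]
```

```bash
python3 -m creep '[0,0,0.05,0,-1, 0,0,0,0,-1]'; python3 -m creep '[0,0,0.05,0,-1, 0,0,0,0,-1]';python3 -m creep '[0,0,0.05,0,-1, 0,0,0,0,-1]';python3 -m creep '[0,0,0.05,0,-1, 0,0,0,0,-1]'
```

```text
time: 16.3
tool_pos: [0.5245, 0.2569, 0.2202]
orientation: [0.001, 0.041, 0.999, 0.0]
contact_force: [-1.2, -0.9, 4.6]
finger_gap: 0.0438
time: 16.5
tool_pos: [0.5251, 0.257, 0.2201]
orientation: [0.002, 0.041, 0.999, 0.0]
contact_force: [-1.3, -1.6, 8.5]
finger_gap: 0.0438
time: 16.7
tool_pos: [0.5258, 0.257, 0.2201]
orientation: [0.003, 0.041, 0.999, 0.001]
contact_force: [-2.5, -3.2, 12.1]
finger_gap: 0.0437
time: 16.9
tool_pos: [0.5265, 0.257, 0.22]
orientation: [0.004, 0.041, 0.999, 0.001]
contact_force: [-1.4, -3.6, 15.5]
finger_gap: 0.0437
```

It touches the floor at TCP z 0.220. I relieve the load, then lean the lid back by the tab until the dowels take it.

```bash
python3 -m creep '[0,0,-0.18,0,-1, 0,0,0,0,-1, -0.15,0,0,0,-1, -0.15,0,0,0,-1, 0,0,0,0,-1]' 10; python3 -m creep '[-0.15,0,0,0,-1, -0.15,0,0,0,-1, 0,0,0,0,-1]';python3 -m creep '[-0.15,0,0.02,0,-1, 0,0,0,0,-1]';python3 - <<'E'
from ov import *
a=snap('scene','s8');b=snap('top','t8')
cv2.imwrite('pics/c8.png',np.hstack([cv2.resize(a[110:200,255:335],(400,450),interpolation=2),cv2.resize(b[195:255,190:250],(400,450),interpolation=2)]))
E
```

```text
time: 17.4
tool_pos: [0.5338, 0.2562, 0.22]
orientation: [0.001, 0.041, 0.999, 0.0]
contact_force: [0.1, -1.2, 5.9]
finger_gap: 0.0442
time: 17.7
tool_pos: [0.5425, 0.2554, 0.2193]
orientation: [0.0, 0.041, 0.999, 0.0]
contact_force: [0.8, 0.0, 4.5]
finger_gap: 0.0441
time: 17.9
tool_pos: [0.5468, 0.255, 0.2187]
orientation: [0.0, 0.041, 0.999, 0.0]
contact_force: [1.0, -0.4, 3.6]
finger_gap: 0.0439
```

View pics/c8.png

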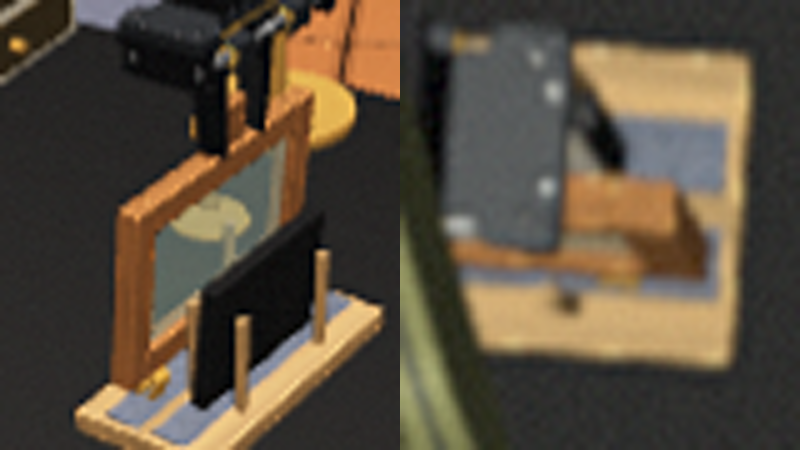

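It is now leaning back with its bottom in the slot. I continue until it meets the dowels.

```bash
python3 -m creep '[-0.15,0,0.02,0,-1, 0,0,0,0,-1]'; python3 -m creep '[-0.1,0,0.03,0,-1, 0,0,0,0,-1]'; python3 -m creep '[-0.1,0,0.03,0,-1, 0,0,0,0,-1]'
```

```text
time: 18.2
tool_pos: [0.5511, 0.2546, 0.218]
orientation: [0.0, 0.041, 0.999, 0.0]
contact_force: [0.7, -0.7, 4.3]
finger_gap: 0.0439
time: 18.4
tool_pos: [0.5543, 0.2544, 0.2175]
orientation: [0.0, 0.041, 0.999, 0.0]
contact_force: [0.1, -0.6, 4.4]
finger_gap: 0.0439
time: 18.6
tool_pos: [0.5575, 0.2541, 0.2169]
orientation: [0.001, 0.041, 0.999, 0.0]
contact_force: [0.9, -1.1, 5.0]
finger_gap: 0.0436
```

```bash
python3 -m creep '[-0.1,0,0.03,0,-1, 0,0,0,0,-1]'; python3 -m creep '[-0.1,0,0.03,0,-1, 0,0,0,0,-1]'; python3 - <<'E'
from ov import *
a=snap('scene','s9');b=snap('top','t9')
cv2.imwrite('pics/c9.png',np.hstack([cv2.resize(a[110:200,255:335],(400,450),interpolation=2),cv2.resize(b[195:255,190:250],(400,450),interpolation=2)]))
E
```

```text
time: 18.8
tool_pos: [0.5606, 0.2538, 0.2163]
orientation: [0.001, 0.041, 0.999, 0.0]
contact_force: [1.0, -1.6, 5.6]
finger_gap: 0.0439
time: 19.0
tool_pos: [0.5637, 0.2536, 0.2156]
orientation: [0.001, 0.041, 0.999, 0.0]
contact_force: [1.6, -0.8, 7.5]
finger_gap: 0.0436
```

View pics/c9.png

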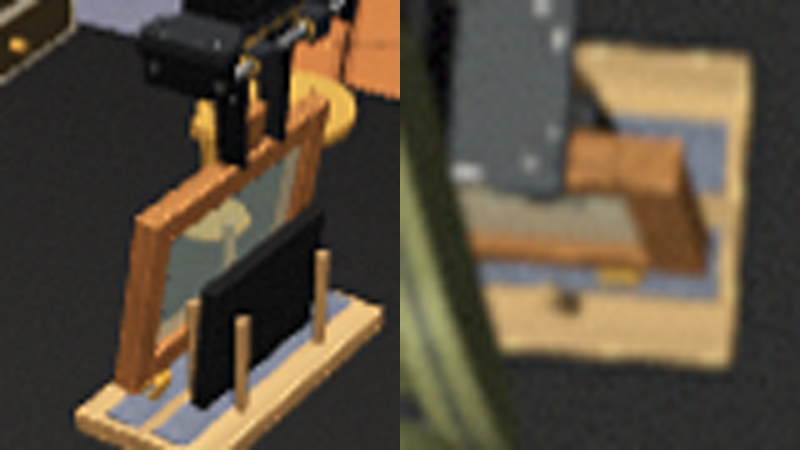

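```bash
python3 - <<'E'
from fl import *
t=[((20,-115,9),(232.0,213.7)),((20,-115,-9),(232.6,221)),((170,-115,-9),(235,231)),((170,-115,9),(236,226.3))]
sx,sy=80/400,90/450
S=lambda x,y:(255+x*sx,110+y*sy)
s=[((20,-115,-9),S(137,217)),((170,-115,-9),S(118,388)),((20,115,9),S(325,100)),((20,-115,9),S(163,220))]
p0=[.5637,.2536,.214,-.2,-.0815]
for o in({'top':t,'scene':s},{'top':t},{'scene':s}): run(o,p0)
E
python3 -m creep '[-0.06,0,0.02,0,-1, 0,0,0,0,-1]'
```

```text
fit tab [ 0.554   0.2554  0.2132 -0.1422 -0.0812] axis [0.528  0.2575 0.031 ]
[-0.6 -0.7 -1.9 -1.2  0.7  0.2  0.2 -1.3 -1.3 -0.2 -1.4 -0.6  0.4 -0.7
 -2.2  1.3  0.  -0.4]
fit tab [ 0.5518  0.2541  0.214  -0.139  -0.0825] axis [0.5263 0.2562 0.0317]
[-0.2  0.2 -1.4 -0.3  1.1  0.8  0.6 -0.6 -0.1 -0. ]
fit tab [ 0.5565  0.2571  0.2137 -0.1244 -0.0765] axis [0.5338 0.2589 0.0312]
[-0.2 -0.2  0.2 -0.4  1.1 -0.9 -1.1  1.2  0.5 -0.1]
time: 19.3
tool_pos: [0.5655, 0.2534, 0.2153]
orientation: [0.001, 0.041, 0.999, 0.0]
contact_force: [0.6, -2.0, 7.5]
finger_gap: 0.0437
```

By the cameras the axis is about at the slot middle, near the floor, and the lean is about 0.14 rad. I relieve the load and release.

```bash
python3 -m creep '[0,0,-0.08,0,-1, 0,0,0,0,-1, 0,0,0,0,-0.02, 0,0,0,0,-0.02, 0,0,0,0,0.1, 0,0,0,0,0.3, 0,0,0,0,0.6, 0,0,0,0,0.6, 0,0,0,0,0.6]'; python3 - <<'E'
from ov import *
a=snap('scene','s10');b=snap('top','t10')
cv2.imwrite('pics/c10.png',np.hstack([cv2.resize(a[110:200,255:335],(400,450),interpolation=2),cv2.resize(b[195:255,190:250],(400,450),interpolation=2)]))
E
```

```text
time: 20.2
tool_pos: [0.5646, 0.2536, 0.2164]
orientation: [-0.0, 0.041, 0.999, 0.0]
contact_force: [0.3, 0.0, 0.7]
finger_gap: 0.0749
```

View pics/c10.png

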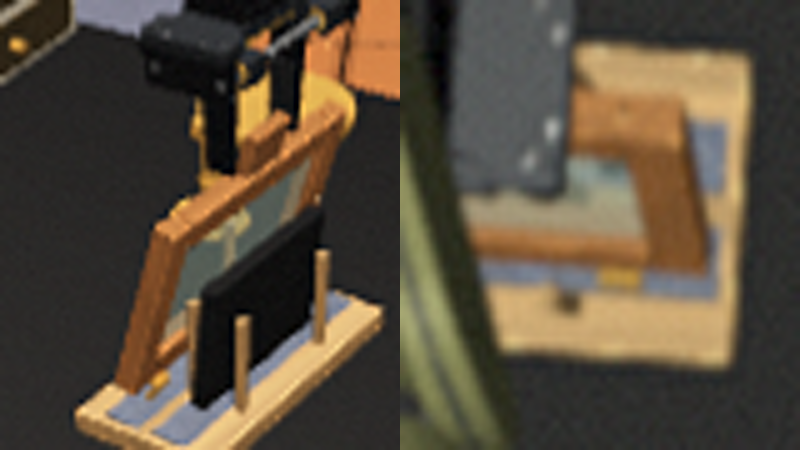

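On release the lid settled further back onto the dowels. I retreat straight up and measure its lean.

```bash
python3 -m creep '[0,0,-0.2,0,0.6, 0,0,-0.4,0,0.6, 0,0,-0.6,0,0.6, 0,0,-0.8,0,0.6, 0,0,-0.8,0,0.6, 0.5,0,-0.6,0,0.6]'; python3 -m creep '[1,0,0,0,0.6, 1,0,0,0,0.6, 1,0,0,0,0.6, 1,0,0,0,0.6, 1,0,0,0,0.6, 1,0,0,0,0.6, 0,0,0,0,0.6, 0,0,0,0,0.6]';python3 - <<'E'
from ov import *
a=snap('scene','s11');b=snap('top','t11')
cv2.imwrite('pics/s11z.png',cv2.resize(a[115:205,260:340],None,fx=8,fy=6.5,interpolation=2))
cv2.imwrite('pics/t11z.png',cv2.resize(b[180:250,150:250],None,fx=8,fy=8,interpolation=2))
E
```

```text
time: 20.9
tool_pos: [0.551, 0.2548, 0.3223]
orientation: [0.002, 0.041, 0.999, 0.001]
contact_force: [1.0, 0.9, -0.3]
finger_gap: 0.0757
time: 21.7
tool_pos: [0.3705, 0.2697, 0.3203]
orientation: [0.002, 0.04, 0.999, 0.001]
contact_force: [0.0, 0.0, 0.9]
finger_gap: 0.0762
```

View pics/s11z.png

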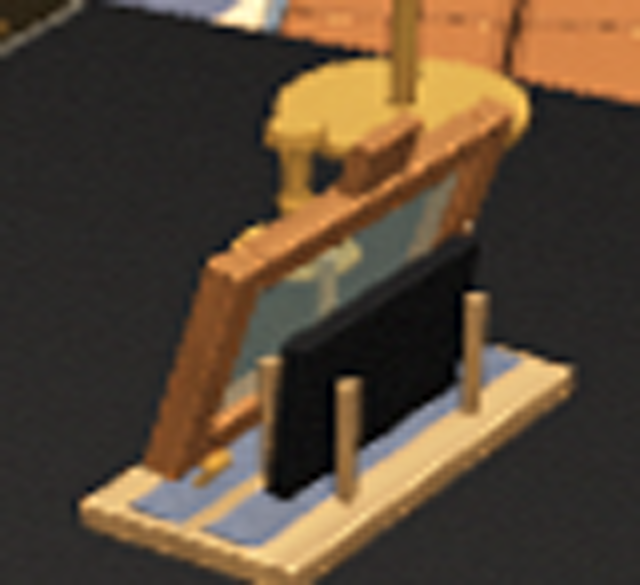

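View pics/t11z.png

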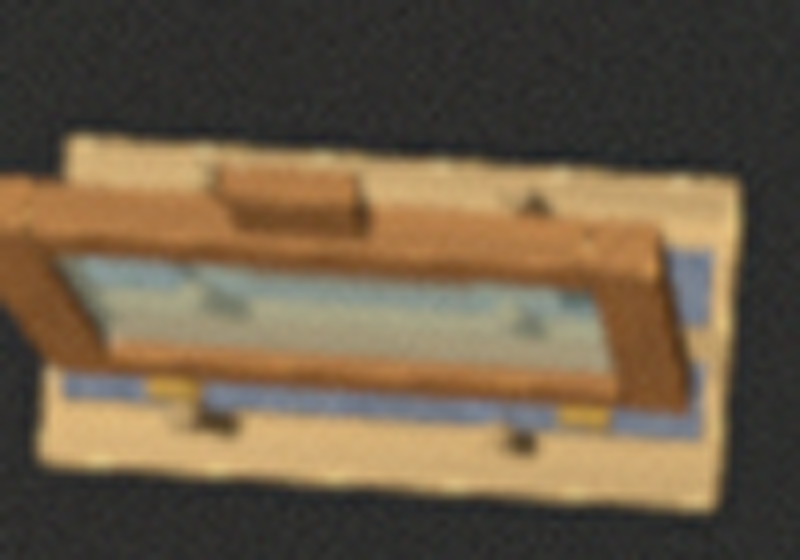

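```bash
cat > f11.py <<'E'
from fl import *
Tt=lambda x,y:(150+x/8,180+y/8)
t=[((20,-115,-9),Tt(662,282)),((20,-115,9),Tt(658,228)),((170,-115,-9),Tt(688,410)),((170,115,-9),Tt(52,365))]
S=lambda x,y:(260+x/8,115+y/6.5)
s=[((20,-115,-9),S(208,262)),((170,-115,-9),S(147,470)),((20,-115,9),S(248,280)),((170,-115,9),S(185,478)),((20,115,9),S(512,112))]
p0=[.57,.2536,.21,-.25,-.0815]
X=[run(o,p0) for o in({'top':t,'scene':s},{'top':t},{'scene':s})]
sl=np.array([.5269,.2564,.02]);c,q=np.cos(-.0807),np.sin(-.0807)
for p in X:
    d=corner(p,[(184,0,0)])[0]-sl;print('in slot',c*d[0]+q*d[1],-q*d[0]+c*d[1],d[2],'tilt',p[3])
E
python3 f11.py
```

```text
fit tab [ 0.571   0.2541  0.209  -0.2334 -0.0816] axis [0.5286 0.2576 0.03  ]
[-1.5 -1.3 -0.3 -1.1 -0.3 -0.8 -0.1 -0.3 -1.1 -0.  -0.7 -0.1 -1.9 -0.3
 -1.5  1.2 -0.2 -0.8 -0.  -0.5]
fit tab [ 0.5679  0.2525  0.2101 -0.225  -0.0834] axis [0.527  0.2559 0.0307]
[-0.9 -0.1  0.3  0.   0.3 -0.1  0.4  0.2 -0.2  0. ]
fit tab [ 0.5756  0.2551  0.2096 -0.2448 -0.0785] axis [0.5311 0.2586 0.0311]
[ 0.2 -0.   0.2 -0.2 -0.6 -0.2 -0.6  1.   0.9 -0.8  0.3 -0.2]
in slot 0.00163805269702439 0.0012972344314857109 0.009973908086075001 tilt -0.23338021796266376
in slot 0.00014780630401382597 -0.0004898031099008516 0.010724577179188056 tilt -0.2249660336089109
in slot 0.004009572488283438 0.002566383056966202 0.011076608910832415 tilt -0.2447681747055782
```

All within tolerance: lean is about 0.23 rad (limit 0.35), and the axis is 0–4 mm off the middle line and about 10 mm above the floor. Last, a check that it is at rest and the bystanders have not moved.

```bash
python3 -m creep '[0,0,0,0,0.6, 0,0,0,0,0.6, 0,0,0,0,0.6, 0,0,0,0,0.6, 0,0,0,0,0.6, 0,0,0,0,0.6, 0,0,0,0,0.6, 0,0,0,0,0.6]'; python3 - <<'E'
from h import *
b=snap('top','t12');a=snap('scene','s12')
for n,x,y in(('top',b,'t11'),('scene',a,'s11')):
    d=cv2.absdiff(x,cv2.imread('pics/%s.png'%y)).max(2);r=d[180:250,150:250] if n=='top' else d[115:205,260:340]
    print(n,'rack-region diff max',r.max(),(r>25).sum())
    for k in ['compass','bell','loupe','paperweight','dish','candlestick','agate']:
        r=spot_in(k,n);print(k,[(v['xy'],round(v['conf'],2)) for v in r[:1]])
d=cv2.absdiff(b,cv2.imread('pics/top0.png')).max(2)
cv2.imwrite('pics/fin.png',b)
E
```

```text
time: 22.6
tool_pos: [0.3702, 0.2694, 0.3184]
orientation: [0.0, 0.041, 0.999, 0.0]
contact_force: [-0.0, -0.6, -0.3]
finger_gap: 0.076
top rack-region diff max 15 0
compass [([342.5, 220.1], 0.48)]
bell []
loupe [([277.3, 260.7], 0.85)]
paperweight [([283.7, 138.7], 0.88)]
dish [([434.3, 273.3], 0.83)]
candlestick [([130.0, 264.2], 0.6)]
agate [([231.1, 149.9], 0.98)]
scene rack-region diff max 8 0
compass [([233.3, 245.8], 0.44)]
bell [([296.4, 153.1], 0.64)]
loupe [([235.7, 208.2], 0.74)]
paperweight [([296.7, 135.6], 0.31)]
dish [([137.7, 281.5], 0.65)]
candlestick [([303.9, 180.7], 0.68)]
agate [([342.9, 215.5], 0.62)]
```

View pics/fin.png

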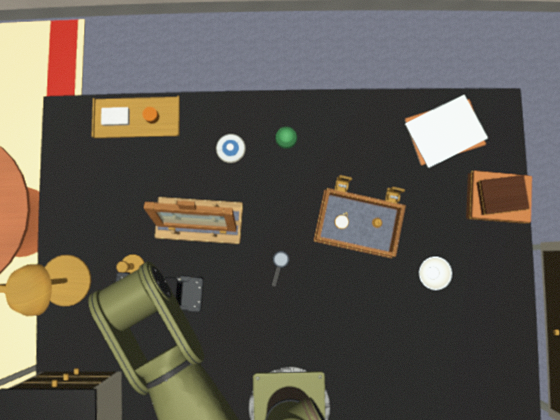

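The final top view shows the lid standing in the front slot at (190,217). The compass (342,221), bell (377,222), loupe (280,262), paperweight, dish, agate and candlestick look unmoved. I hand in.

```bash
python3 -c "
from cell import ticket
print(ticket.close_job())"
```

```text
the job is handed in; nothing more can be done
None
```

The lid now stands in the rack's front slot, tab uppermost and let go, and the job is handed in; no verdict was reported. I swung it upright by the tab, lifted it about 100 mm straight up off the pins, and carried it to the rack. There I lowered it between the dowels until it touched the floor (at most about 16 N), leaned it back and released it, all in about 23 s of the 56 s allowed.

**Final position:** the knuckle axis is 0–4 mm behind the slot's middle line, within 3 mm of its middle lengthwise and about 10 mm above the floor. The lid leans back about 0.23 rad. Two pictures taken about 1 s apart showed no movement, and the gripper was well clear.

**Checks that disagreed or missed:**
- **Cameras:** the two cameras differed by 4–7 mm on where the lid was.
- **Lean at release:** I felt no dowel contact while leaning the lid back, so on release it tipped about 0.1 rad further by itself before coming to rest. I did not measure its speed as it tipped.
- **Bystanders:** the networks missed the bell in the top view and gave doubtful positions for the bell and paperweight in the scene view. By eye, in the top picture, all the bystanders are where they started.

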